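Fit the cover plate over the studs of a plaster casting mould

ROBOT

A 6-joint arm with a two-finger parallel gripper is mounted at the origin on the work surface. World frame = base frame: x ahead of the robot, y to its left, z up, the work surface at z = 0. Lengths are in m, angles in rad, forces in N, time in s.
With the tool pointing down it reaches from about 0.35 to 0.85 m from the base axis. Payload 8.1 kg.
Tool frame: the origin (TCP) lies on the centre line of the jaws, within the pads' length; the fingertips stand robot.finger_overhang ahead of it and the grasp point (between the pads) lies 5 mm behind it (robot.finger_overhang is the distance from the TCP to the fingertips, in m); z points along the fingers, y is the direction in which the jaws open and shut (so a half turn about z gives the same grasp; the last joint's range is limited). The gripper opens to 93 mm and grips with 3 to 60 N. Pads are 15 mm wide; open, the fingers measure 128 mm over their backs; the gripper's body (75 mm by 188 mm) begins 65 mm behind the grasp point.
Start: joints at [-0.085, 0.13, 1.488, -0, 1.523, -0.085], TCP at [0.6, 0, 0.233] pointing down, gripper open.
Joint ranges: [-2.96, 2.96], [-0.89, 2.26], [0.02, 2.5], [-1.34, 4.48], [0, 2.73], [-2.66, 2.66]. Speed limits (rad/s): [2.39, 2.39, 2.79, 3.14, 3.14, 3.14].

INTERFACE

Orientations are given as a rotation vector (axis times angle).
In Python, from plant import robot gives the robot as it stands. The module is installed in compiled form; this text tells all that it offers.
- The arm moves only by the tool carry_out, never from a script. Its argument "commands" is a list that holds one entry, the list of rows, each a list of 4 numbers: the shift along the tool's x, y, z in cm, then the turn about the tool's z in degrees. In form: [[[tx, ty, tz, roll], ...]]. A call has 1 to 20 rows; each row shifts and turns the commanded pose from where the row before left it, along the tool's axes as they then stand; what a row does not reach is not made up. A row lasts 1/12 s, in which the tool goes at most 41.7 mm and 7.16 degrees, less where a joint would pass 70% of its speed; a pose out of reach is approached as far as the arm can. A call is refused whole if a number of a shift passes 4.17 or a number of a turn 7.16, either way. A call with a gripper value outside its range is refused whole. "claw" is the finger opening in cm, from 0 to 9.3, set as the call begins (left out, the last holds). The fingers move at their own pace and stop on an object; "grip_force" is the grip in N (left out, the last holds). Time passes only in rows, so rows that do not move let the fingers close. It gives the time, the measured TCP pose, the force and the opening at its end, in the units of the state.
- robot.read_state(): the state, without advancing time (a new reading comes with each control period).
- robot.read_camera(name): name is "scene" or "side" or "wrist"; returns the picture (384x512x3 uint8, red, green, blue); there is no depth.
- robot.camera_params(name): a dict with "mtx" (3x3 intrinsics, pixels), "R" (3x3) and "t" (3): a world point X has camera coordinates R X + t. Camera axes: x right, y down, z forward; pixel columns grow to the right and rows downward; lengths in m; the calibration is good to about 2 mm. A picture is of the moment at which its call begins: read the wrist's pose just before it. camera_params takes no time and is no camera call; for the wrist camera it gives the pose at the moment of the call.
- robot.close_job(): hands the job in, once; it reports no verdict.
The state is a dict: "t": time; "q": joint angles; "dq": joint speeds; "joint_torque": joint torques, N m; "tool_pos": TCP position; "orientation": TCP orientation; "force": force on the tool from outside, world axes, zero at the start; "wrist_torque": the same for the moment, N m; "opening": finger opening in m.
Only numpy, scipy, OpenCV 4.12 (cv2) and the standard library are available. Lean on these libraries where they do the work, as an engineer would, in place of code of your own. Each camera call takes 0.05 s, during which the arm holds its last target.

TASK

Take the metal cover plate off its wooden bat by its handle and fit it on top of the plaster casting mould, so that both of its holes drop over the two steel studs and it lies fully home, flat on its feet on the plaster. The studs were set by hand, so slide the plate gently over their tips and feel for the drop; plaster chips easily, so never press hard. Let go of the plate and leave the mug, bowl and brush where they stand.

Things in the scene. Friction and masses are not known exactly. Their poses are not given: they have to be found in the camera images.
- mould: White two-part plaster casting mould, a fixed block 200 mm (its x) by 140 mm (its y) by 80 mm high; origin at the centre of its underside, z up. Its top is flat, with a round filling hole 45 mm wide in the middle and two upright steel studs (see point mould_top).
- mould_top (a point): Centre of the mould's top face; axes as the mould's. The studs, 8 mm in diameter, stand 12 mm out of the top (last 3 mm tapering to a flat tip 6 mm wide), 100 mm apart along x. They are not tracked: set by hand, their midpoint lies anywhere within 12 mm along x and 5 mm along y of this point, their line parallel to x.
- plate: Loose aluminium plate 170 (its x) by 64 (y) by 5 mm on four 2 mm rubber feet at its corners, 0.2 kg, on the bat; origin under its centre level with the feet, z up. Two round through holes, 11 mm diameter, on its x axis 50 mm either side of the centre (works either way round). On its middle a wooden bar handle, 64 mm along x, 18 mm along y, top 39 mm above origin.
- bat: Plywood bat, a fixed flat board 200 by 110 by 16 mm on the table, on which the plate lies; origin at the centre of its underside.
- mug: White mug, 76 mm wide, 85 mm high, beyond the work; origin under its centre. Leave alone.
- bowl: Terracotta bowl, 120 mm wide, 50 mm high, beyond the work; origin under its centre. Leave alone.
- brush: Flat wooden brush lying on the table beyond the work. Leave alone.
Mind the look-alikes: they are no part of the job. Of the things shaped like the bat, the plywood one is meant. Several things have the shape of the plate; the one meant has the colours described above.

How it is judged:
On the way, in this order (a step that is already met when the one before it is completed fails the run):
1. the plate is lifted off its bat (height (world z) of plate above 0.05 m and contact force between plate and bat below 0.01 N), for 0.2 s.
2. the plate lies home on the mould, the studs through its holes (z of plate in the frame of mould between 0.077 and 0.083 m and horizontal distance between plate and mould below 0.018 m and angle between plate's own z axis and vertical below 0.03 rad), for 0.2 s.
At the end, for the whole second after the job is handed in: The plate lies at rest, right way up and flat (within 0.025 rad) on the top of the mould with its feet within 2 mm of the plaster, its centre within 18 mm of the mould's centre and its length along the mould's (within 0.08 rad), which is possible only with both studs through its holes (z of plate in the frame of mould between 0.078 and 0.082 m and horizontal distance between plate and mould below 0.018 m and angle between the x axis of plate and the x axis of mould, either way round below 0.08 rad and angle between plate's own z axis and vertical below 0.025 rad and linear speed of plate below 0.01 m/s); the robot touches nothing.
It fails at once if the plate or the robot presses on the mould or its studs with more than 40 N (contact force between any of plate, the arm, the fingers and mould above 40 N).
It fails at once if the mug, bowl or brush is moved more than 30 mm or the mug or bowl is tipped (distance of any of mug, bowl, brush from where it was at the start of the episode above 0.03 m or angle between any of mug, bowl's own z axis and vertical above 0.4 rad).
It also fails if it takes over 72 s, if anything falls off the work surface, if the arm or the gripper's body presses on something with over 40 N, if the wrist force passes 120 N, or if a joint passes its speed limit or range.

## Working session

There is one attempt and no reset: what is moved stays moved. The work goes in short steps, Python scripts to look and compute and a tool call to move; the robot and the scene stay as the last step left them, time stands still between calls to the robot, and variables do not carry over. Pictures are saved under pics/ and viewed, and the job is handed in when it is done.

Besides the shell and the picture viewer there is one more tool, called as name([rows], argument=value, ...), one row to a line, values as JSON. carry_out: Moves the arm, as the interface text tells. Its arguments: {"type":"object","properties":{"commands":{"type":"array","items":{"type":"array","items":{"type":"array","items":{"type":"number"}}}},"claw":{"type":"number"},"grip_force":{"type":"number"}},"required":["commands"]}

```bash
mkdir -p pics; cat > h.py <<'E'
import numpy as np, cv2
from plant import robot
def snap(n,f):
    P=robot.camera_params(n); im=robot.read_camera(n); cv2.imwrite('pics/'+f+'.png',im[:,:,::-1]); np.savez('pics/'+f+'.npz',im=im,**{k:np.array(P[k]) for k in('mtx','R','t')}); return im,P
def load(f):
    d=np.load('pics/'+f+'.npz'); return d['im'],{k:d[k] for k in('mtx','R','t')}
def ray(P,u,v):
    R=np.array(P['R']);t=np.array(P['t']).ravel();K=np.array(P['mtx'])
    return -R.T@t, R.T@np.linalg.solve(K,[u,v,1.])
def onz(P,u,v,z):
    c,d=ray(P,u,v); return c+d*(z-c[2])/d[2]
def tri(obs):
    A=np.zeros((3,3));b=np.zeros(3)
    for P,u,v in obs:
        c,d=ray(P,u,v); d=d/np.linalg.norm(d); M=np.eye(3)-np.outer(d,d); A+=M;b+=M@c
    return np.linalg.solve(A,b)
def proj(P,X):
    x=np.array(P['mtx'])@(np.array(P['R'])@np.array(X)+np.array(P['t']).ravel()); return x[:2]/x[2]
E
python3 - <<'E'
from h import *
for n in('scene','side','wrist'): im,P=snap(n,n+'0'); c,d=ray(P,256,192);print(n,c.round(3),d.round(2))
s=robot.read_state();print(s['t'],s['tool_pos'],s['orientation'],s['force'],s['opening'],robot.finger_overhang)
E
```

```text
scene [ 1.069 -0.483  0.818] [-0.47  0.4  -0.79]
side [0.249 0.701 0.74 ] [ 0.3  -0.73 -0.61]
wrist [0.6   0.07  0.384] [-0.   -0.26 -0.97]
0.15 [5.99575908e-01 3.17631068e-05 2.31818766e-01] [-2.22068151e+00 -2.22065163e+00  1.47148404e-03] [-0.44574812 -0.71757825 -0.14410697] 0.09265186880680312 0.014
```

View pics/scene0.png

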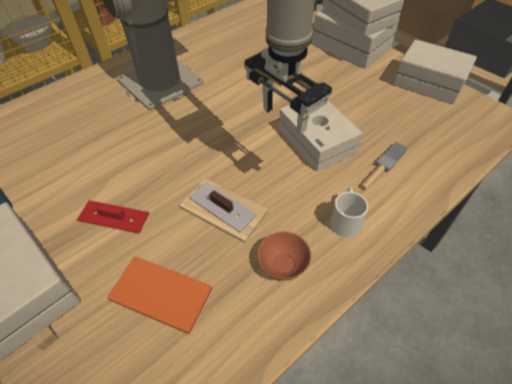

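View pics/side0.png

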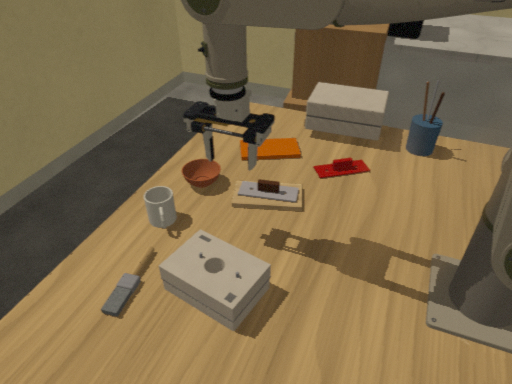

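View pics/wrist0.png

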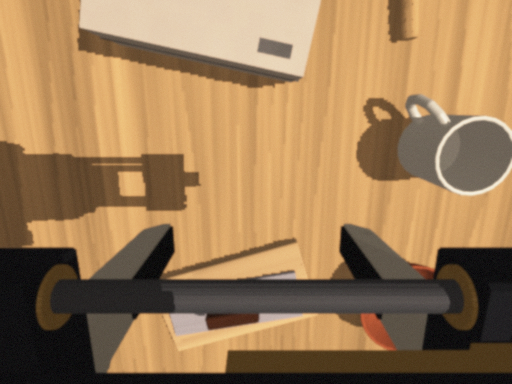

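```bash
python3 - <<'E'
from h import *
a,P=load('scene0'); b,Q=load('side0'); 
c1=cv2.resize(a[175:245,170:275],None,fx=5,fy=5,interpolation=3); c2=cv2.resize(b[170:220,222:312],None,fx=5.8,fy=5.8,interpolation=3)
cv2.imwrite('pics/c1.png',c1[:,:,::-1]);cv2.imwrite('pics/c2.png',c2[:,:,::-1])
c3=cv2.resize(a[85:180,265:370],None,fx=5,fy=5,interpolation=3);c4=cv2.resize(b[225:330,155:280],None,fx=5,fy=5,interpolation=3)
cv2.imwrite('pics/c3.png',c3[:,:,::-1]);cv2.imwrite('pics/c4.png',c4[:,:,::-1])
for im,C,n in((a,P,'scene'),(b,Q,'side')):
    h=cv2.cvtColor(im,cv2.COLOR_RGB2HSV); print(n, onz(C,*((223,207) if n=='scene' else (268,192)),.02), onz(C,*((321,125) if n=='scene' else (215,266)),.08))
E
```

```text
scene [ 0.57349638 -0.17397888  0.02      ] [0.57105823 0.1768984  0.08      ]
side [ 0.56845724 -0.17119325  0.02      ] [0.55458257 0.18956284 0.08      ]
```

View pics/c1.png

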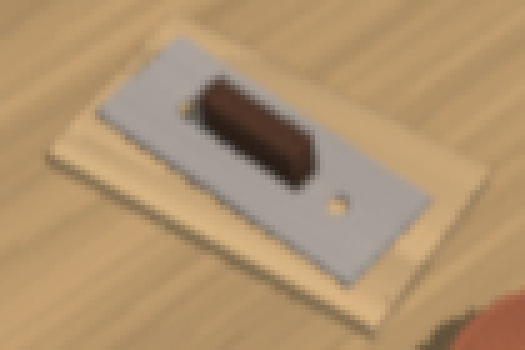

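View pics/c2.png

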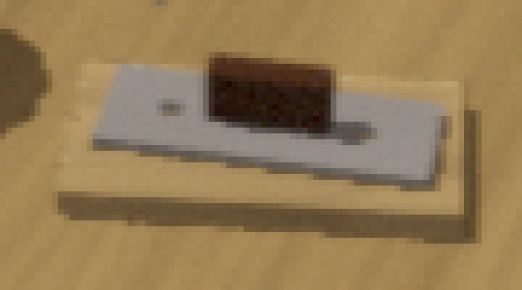

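View pics/c3.png

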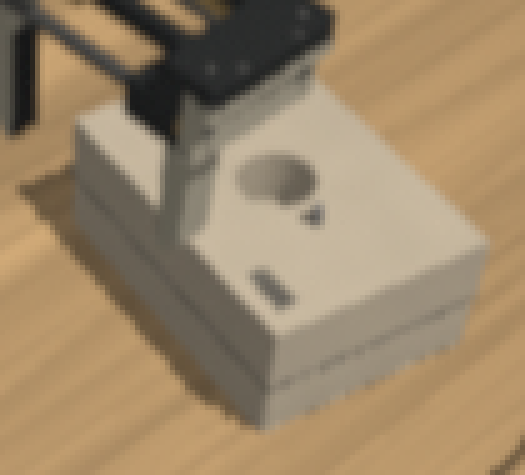

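View pics/c4.png

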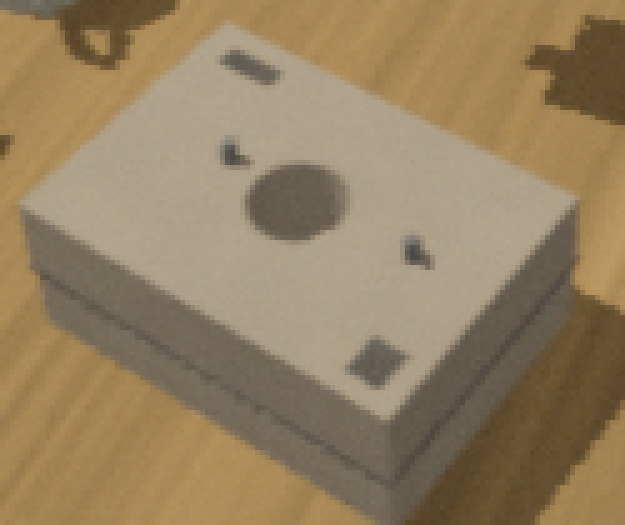

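```bash
python3 - <<'E'
from h import *
a,P=load('scene0'); b,Q=load('side0')
s=[(170+185/5,175+108/5),(170+338/5,175+205/5)]; d=[(222+172/5.8,170+107/5.8),(222+355/5.8,170+133/5.8)]
print('holes scene',[onz(P,*x,.023).round(4) for x in s],'side',[onz(Q,*x,.023).round(4) for x in d])
for i in 0,1: print(tri([(P,*s[i]),(Q,*d[1-i])]).round(4))
# mould corners, filling hole, studs
m=lambda x,y:(155+x/5,225+y/5)
L={'A':(228,24),'B':(578,203),'C':(390,415),'D':(22,207)}
for k,v in L.items(): print(k,onz(Q,*m(*v),.08).round(4))
print('corner B/near scene tri')
n=lambda x,y:(265+x/5,85+y/5)
for v in((275,333),(487,242),(77,118)): print(onz(P,*n(*v),.08).round(4))
for v in((297,202),): print('hole',onz(Q,*m(*v),.08).round(4))
for v in((230,145),(412,242)): print('stud tip',onz(Q,*m(*v),.092).round(4))
for v in((236,160),(418,260)): print('stud base',onz(Q,*m(*v),.080).round(4))
E
```

```text
holes scene [array([ 0.5222, -0.1855,  0.023 ]), array([ 0.6208, -0.1651,  0.023 ])] side [array([ 0.6177, -0.1653,  0.023 ]), array([ 0.5248, -0.1802,  0.023 ])]
[ 0.5237 -0.1841  0.0216]
[ 0.6191 -0.1653  0.0221]
A [0.6382 0.1005 0.08  ]
B [0.4436 0.1426 0.08  ]
C [0.473 0.273 0.08 ]
D [0.6655 0.2366 0.08  ]
corner B/near scene tri
[0.6387 0.1007 0.08  ]
[0.6681 0.2352 0.08  ]
[0.4461 0.1413 0.08  ]
hole [0.5566 0.1885 0.08  ]
stud tip [0.5932 0.1795 0.092 ]
stud tip [0.4966 0.1993 0.092 ]
stud base [0.5928 0.1768 0.08  ]
stud base [0.4947 0.1979 0.08  ]
```

carry_out([
  [[-3.2,-2.1,0,0],[-3.2,-2.1,0,0],[-3.2,-2.2,0,0],[-3.3,-2.2,0,0],[-3.3,-2.2,0,0],[-3.3,-2.2,0,0],[0,0,0,7.1],[0,0,0,7.1],[0,0,0,7.1],[0,0,0,7.1],[0,0,0,7.1],[0,0,0,7.1],[0,0,0,7.1],[0,0,0,7.1],[0,0,0,7.1],[0,0,0,7.1],[0,0,0,7.1],[0,0,0,0],[0,0,0,0],[0,0,0,0]],
], claw=9.3)

```text
t: 1.82
tool_pos: [0.4699, -0.1949, 0.2325]
orientation: [-3.124, -0.332, 0.0]
force: [-0.3, 0.9, -0.5]
opening: 0.093
```

```bash
python3 - <<'E'
from h import *
s=robot.read_state();print(s['t'],s['tool_pos'],s['orientation'],s['force'],np.abs(s['dq']).max())
im,P=snap('wrist','w1')
E
```

```text
1.8167 [ 0.46991847 -0.19490156  0.23246883] [-3.12374769e+00 -3.32341716e-01  3.82034486e-04] [-0.31707995  0.93124155 -0.53242747] 0.011624555172232733
```

View pics/w1.png

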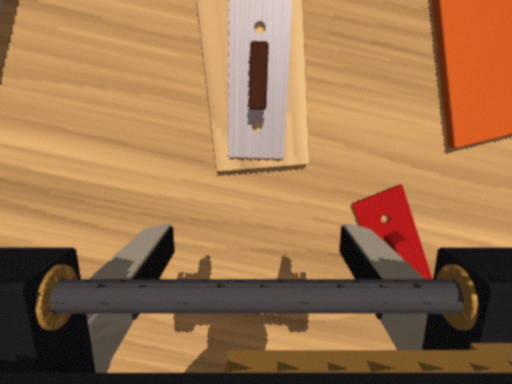

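carry_out([
  [[2,0,0,0],[3,0,0,0],[2,0,0,0],[0,0,0,0],[0,0,0,0],[0,0,0,0]],
])

```text
t: 2.37
tool_pos: [0.538, -0.1805, 0.2323]
orientation: [-3.124, -0.328, 0.002]
force: [0.1, -0.5, -0.3]
opening: 0.0931
```

```bash
python3 - <<'E'
from h import *
s=robot.read_state();print(s['tool_pos'],s['orientation'])
im,P=snap('wrist','w2')
cs=[]
for f,y0,x0,hh in (('w1',0,190,180),('w2',40,190,200)):
    a,_=load(f); cs.append(cv2.resize(a[y0:y0+hh,x0:x0+130],None,fx=3,fy=3,interpolation=3)[:570])
H=max(c.shape[0] for c in cs); cs=[cv2.copyMakeBorder(c,0,H-c.shape[0],0,5,0) for c in cs]
cv2.imwrite('pics/c5.png',np.hstack(cs)[:,:,::-1])
E
```

```text
[ 0.53801119 -0.18053382  0.23230049] [-3.12415145e+00 -3.28070660e-01  1.51949101e-03]
```

View pics/w2.png

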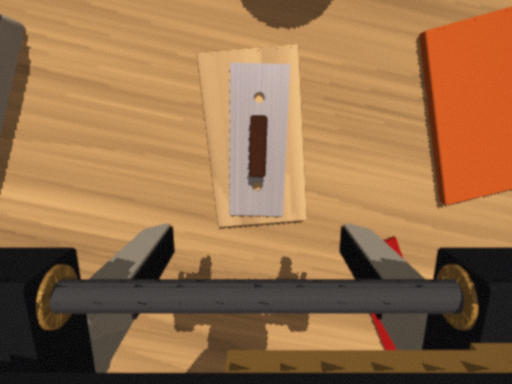

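View pics/c5.png

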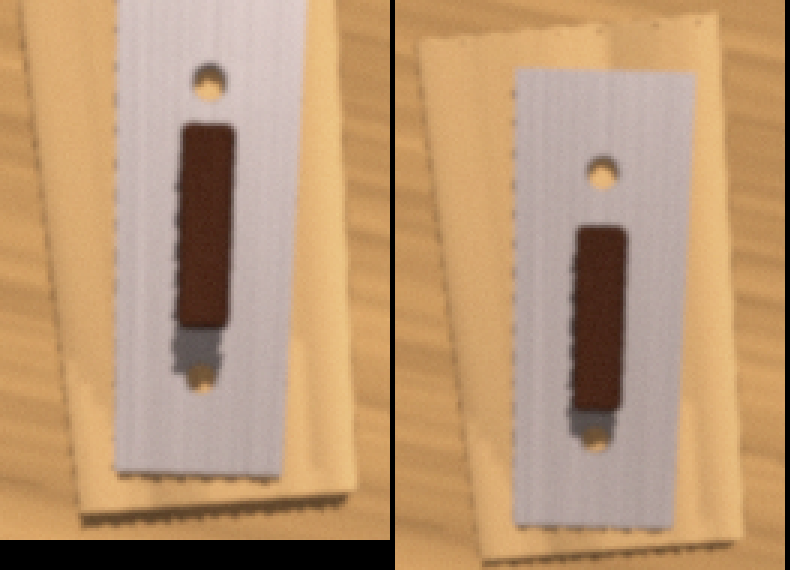

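```bash
python3 - <<'E'
from h import *
_,A=load('w1');_,B=load('w2')
l=lambda x,y:(190+x/3,y/3); r=lambda x,y:(190+(x-395)/3,40+y/3)
HL=[(182,124),(235,124),(228,327),(178,327)];HR=[(577,227),(627,228),(621,410),(574,410)]
T=np.array([tri([(A,*l(*a)),(B,*r(*b))]) for a,b in zip(HL,HR)]);print('handle',T.round(4),T.mean(0).round(4))
W=np.array([tri([(A,*l(*a)),(B,*r(*b))]) for a,b in zip([(209,82),(202,378)],[(603,173),(596,439)])]);print('holes',W.round(4),W.mean(0).round(4))
for C,f,h in((A,l,HL),(B,r,HR)):
    t=np.array([onz(C,*f(*p),.055)for p in h]);m=(t[0]+t[1]-t[2]-t[3]);print('top@.055',t.mean(0).round(4),np.degrees(np.arctan2(m[1],m[0])),np.linalg.norm(t[0]-t[3]),np.linalg.norm(t[0]-t[1]))
for C,f,h in((A,l,[(209,82),(202,378)]),(B,r,[(603,173),(596,439)])):
    t=np.array([onz(C,*f(*p),.023)for p in h]);m=t[0]-t[1];print('holes@.023',t.mean(0).round(4),np.degrees(np.arctan2(m[1],m[0])),np.linalg.norm(m))
t=np.array([onz(B,*r(*p),.022)for p in[(517,70),(694,72),(672,527),(516,525)]]);m=t[0]+t[1]-t[2]-t[3];print('plate',t.mean(0),np.degrees(np.arctan2(m[1],m[0])),np.linalg.norm(m)/2)
from scipy.spatial.transform import Rotation as R
M=R.from_rotvec(robot.read_state()['orientation']).as_matrix();print(M.round(3),np.degrees(np.arctan2(M[1,0],M[0,0])))
E
```

```text
handle [[ 0.5988 -0.1627  0.051 ]
 [ 0.602  -0.1793  0.0528]
 [ 0.5404 -0.1907  0.0533]
 [ 0.5369 -0.1744  0.053 ]] [ 0.5695 -0.1768  0.0525]
holes [[ 0.6185 -0.1677  0.0236]
 [ 0.5205 -0.1861  0.0208]] [ 0.5695 -0.1769  0.0222]
top@.055 [ 0.5693 -0.1768  0.055 ] 10.550193615045302 0.06219228174532429 0.01677868768973256
top@.055 [ 0.5698 -0.1768  0.055 ] 10.606561745324724 0.06262042317703259 0.016749573585296492
holes@.023 [ 0.5696 -0.1768  0.023 ] 10.757270674822134 0.09979033821985878
holes@.023 [ 0.5698 -0.1768  0.023 ] 10.503231106155168 0.09927583165791921
plate [ 0.56908988 -0.17698675  0.022     ] 10.564519707836677 0.17001123920292538
[[ 0.978  0.207 -0.001]
 [ 0.207 -0.978  0.   ]
 [-0.001 -0.    -1.   ]] 11.94896294955141
```

carry_out([
  [[1.6,0.15,0,1.3],[1.6,0.15,0,0],[0,0,3,0],[0,0,4,0],[0,0,3,0],[0,0,2,0],[0,0,0,0],[0,0,0,0],[0,0,0,0]],
])

```text
t: 3.17
tool_pos: [0.5712, -0.1779, 0.1148]
orientation: [3.127, 0.29, 0.004]
force: [-0.1, 0.4, 0.7]
opening: 0.0927
```

```bash
cat >> h.py <<'E'
from scipy.spatial.transform import Rotation as Ro
def rep(gx,gy,gyaw=None,gz=None):
    s=robot.read_state();p=s['tool_pos'];M=Ro.from_rotvec(s['orientation']).as_matrix();y=np.degrees(np.arctan2(M[1,0],M[0,0]))
    d=M.T@(np.array([gx,gy,p[2] if gz is None else gz])-p); print('t',s['t'],'pos',p.round(4),'yaw',y.round(2),'tool shift cm',(d*100).round(2),'roll',None if gyaw is None else round(y-gyaw,2),'F',np.round(s['force'],1),'T',np.round(s['wrist_torque'],2),'tilt',np.degrees(np.arccos(-M[2,2])).round(2),'op',s['opening'])
E
python3 -c "
from h import *
rep(.5697,-.1768,10.6,.043)"
```

```text
t 3.1667 pos [ 0.5712 -0.1779  0.1148] yaw 10.59 tool shift cm [-0.14 -0.15  7.18] roll -0.01 F [-0.1  0.4  0.7] T [0.08 0.1  0.  ] tilt 0.15 op 0.09266295581589348
```

carry_out([
  [[-0.14,-0.15,2,0],[0,0,2.5,0],[0,0,1.5,0],[0,0,0.7,0],[0,0,0.4,0],[0,0,0,0],[0,0,0,0],[0,0,0,0]],
])

```text
t: 3.83
tool_pos: [0.5701, -0.1765, 0.0435]
orientation: [3.127, 0.29, 0.004]
force: [0.2, -0.8, -0.4]
opening: 0.0926
```

```bash
python3 -c "
from h import *
rep(.5697,-.1768,10.6,.043)
snap('side','s1')
im,_=snap('scene','c1s');import cv2
a=load('s1')[0];cv2.imwrite('pics/c6.png',cv2.resize(a[120:230,200:330],None,fx=5,fy=5,interpolation=3)[:,:,::-1])"
```

```text
t 3.8333 pos [ 0.5701 -0.1765  0.0435] yaw 10.6 tool shift cm [-0.04  0.02  0.05] roll 0.0 F [ 0.2 -0.8 -0.4] T [ 0.05  0.05 -0.03] tilt 0.16 op 0.09260045313114812
```

View pics/c6.png

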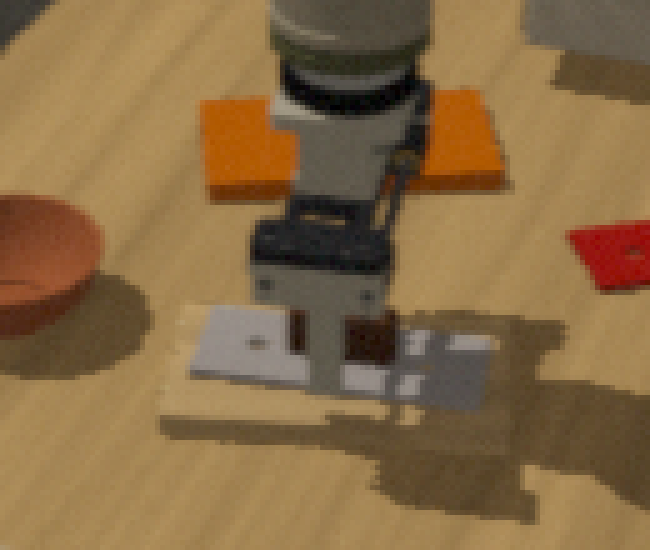

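carry_out([
  [[0,0,0,0],[0,0,0,0],[0,0,0,0],[0,0,0,0],[0,0,0,0],[0,0,0,0],[0,0,0,0],[0,0,0,0],[0,0,0,0],[0,0,0,0],[0,0,0,0],[0,0,0,0]],
], claw=0, grip_force=30)

```text
t: 4.93
tool_pos: [0.5688, -0.176, 0.0416]
orientation: [-3.128, -0.29, 0.0]
force: [-0.3, -1.4, 0.7]
opening: 0.0178
```

```bash
python3 -c "
from h import *
rep(.5697,-.1768,10.6,.043)"
```

```text
t 4.9333 pos [ 0.5688 -0.176   0.0416] yaw 10.6 tool shift cm [ 0.07  0.1  -0.14] roll 0.0 F [-0.3 -1.4  0.7] T [-0.21  0.04 -0.01] tilt 0.01 op 0.01782346823639164
```

carry_out([
  [[0,0,-0.5,0],[0,0,-1,0],[0,0,-2,0],[0,0,-3,0],[0,0,-3,0],[0,0,-3,0],[0,0,-3,0],[0,0,-1.5,0],[0,0,0,0],[0,0,0,0],[0,0,0,0]],
])

```text
t: 5.85
tool_pos: [0.5681, -0.1757, 0.2102]
orientation: [-3.127, -0.29, 0.003]
force: [-0.1, -0.3, -3.1]
opening: 0.018
```

```bash
python3 -c "
from h import *
rep(.5697,-.1768,-12.2,.21)
snap('wrist','w3');rep(.5697,-.1768,-12.2,.21)"
```

```text
t 5.85 pos [ 0.5681 -0.1757  0.2102] yaw 10.6 tool shift cm [0.14 0.13 0.02] roll 22.8 F [-0.1 -0.3 -3.1] T [ 0.1   0.13 -0.05] tilt 0.12 op 0.017977183254112985
t 5.9 pos [ 0.5677 -0.1756  0.2094] yaw 10.6 tool shift cm [ 0.18  0.15 -0.06] roll 22.8 F [ 0.4 -0.7 -1.9] T [0.06 0.11 0.01] tilt 0.2 op 0.017998276986790948
```

View pics/w3.png

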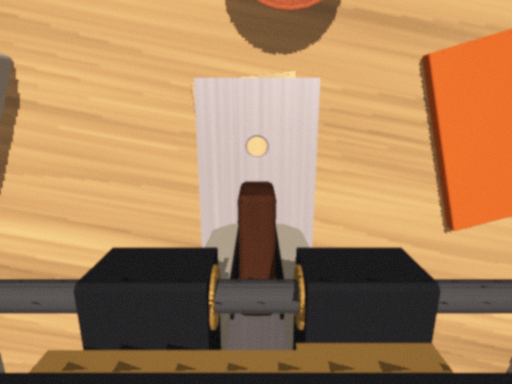

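carry_out([
  [[-0.2,-1,0,0],[-0.3,-2.5,0,0],[-0.4,-3,0,0],[-0.4,-3,0,0],[-0.4,-3,0,0],[-0.5,-3.5,0,0],[-0.5,-3.5,0,0],[-0.4,-3.5,0,0],[-0.4,-3,0,0],[-0.3,-2,0,0],[-0.1,-1.1,0,0],[0,0,0,5.7],[0,0,0,5.7],[0,0,0,5.7],[0,0,0,5.7],[0,0,0,0],[0,0,0,0],[0,0,0,0],[0,0,0,0]],
])

```text
t: 7.48
tool_pos: [0.4768, 0.1027, 0.2113]
orientation: [3.124, -0.331, -0.001]
force: [0.4, -0.3, -2.5]
opening: 0.0182
```

```bash
python3 -c "
from h import *
snap('wrist','w4');rep(.476,.103,-12.2,.21)"
```

```text
t 7.5333 pos [0.4769 0.1027 0.2114] yaw -12.11 tool shift cm [-0.09 -0.01  0.14] roll 0.09 F [ 0.5  0.2 -1.5] T [ 0.07  0.06 -0.03] tilt 0.02 op 0.01792837741823333
```

View pics/w4.png

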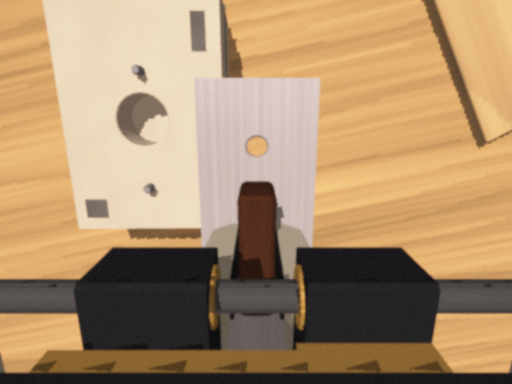

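carry_out([
  [[1,0,0,0],[1.5,0,0,0],[0.5,0,0,0],[0,0,0,0],[0,0,0,0],[0,0,0,0]],
])

```text
t: 8.03
tool_pos: [0.5057, 0.0966, 0.2114]
orientation: [3.124, -0.333, -0.001]
force: [0.0, -0.2, -2.1]
opening: 0.0176
```

```bash
python3 -c "
from h import *
snap('wrist','w5');rep(.476,.103,-12.2,.21)
a=load('w4')[0];b=load('w5')[0]
cs=[cv2.resize(x[y:y+190,100:200],None,fx=3,fy=3,interpolation=3) for x,y in((a,40),(b,70))]
cv2.imwrite('pics/c7.png',np.hstack(cs)[:,:,::-1])"
```

```text
t 8.0833 pos [0.5057 0.0966 0.2115] yaw -12.18 tool shift cm [-3.04  0.    0.16] roll 0.02 F [-0.6  0.5 -0.8] T [ 0.1   0.06 -0.05] tilt 0.03 op 0.017630829679099087
```

View pics/c7.png

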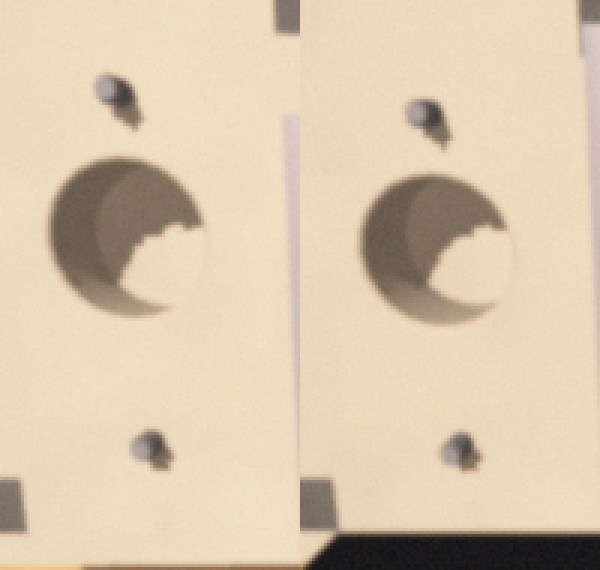

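View pics/w5.png

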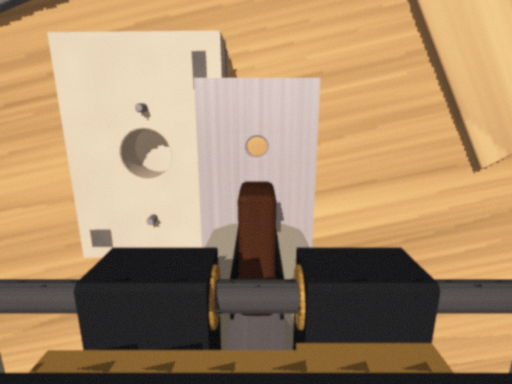

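```bash
python3 - <<'E'
from h import *
_,A=load('w4');_,B=load('w5')
l=lambda x,y:(100+x/3,40+y/3); r=lambda x,y:(100+x/3,70+y/3)
L=[(107,87),(144,447)];Rr=[(119,112),(156,449)]
for a,b in zip(L,Rr): print('tri',tri([(A,*l(*a)),(B,*r(*b))]).round(4))
for C,f,h in((A,l,L),(B,r,Rr)):
    t=np.array([onz(C,*f(*p),.092)for p in h]);m=t[0]-t[1];print('tips@.092',t.round(4),t.mean(0).round(4),np.degrees(np.arctan2(m[1],m[0])),np.linalg.norm(m))
# mould corner yaw from w5
im=load('w5')[0]
t=np.array([onz(B,*p,.08)for p in[(50,33),(219,32),(82,257)]]);print(t.round(4));d=t[0]-t[2];e=t[1]-t[0];print('left edge yaw',np.degrees(np.arctan2(d[1],d[0])),np.linalg.norm(d),'far edge',np.degrees(np.arctan2(e[1],e[0])),np.linalg.norm(e))
print('mould fill hole',onz(A,*l(127,237),.08),onz(B,*r(137,249),.08))
# plate in hand
for f in('w3','w4','w5'):
    im,C=load(f); g=cv2.cvtColor(im,cv2.COLOR_RGB2HSV)
    s=im[125:168,238:278].astype(int); m=((s[:,:,0]-s[:,:,2])>45).astype(np.uint8)
    n,lab,st,ce=cv2.connectedComponentsWithStats(m); k=1+st[1:,4].argmax(); u,v=ce[k]+[238,125]
    print(f,'hole px',u,v,st[k])
    # in camera coordinates: tool frame = need pose
E
```

```text
tri [0.5963 0.175  0.0907]
tri [0.4974 0.1977 0.0822]
tips@.092 [[0.5961 0.1747 0.092 ]
 [0.4992 0.1943 0.092 ]] [0.5476 0.1845 0.092 ] -11.440376013698131 0.0988303006856204
tips@.092 [[0.5961 0.1743 0.092 ]
 [0.5001 0.1932 0.092 ]] [0.5481 0.1838 0.092 ] -11.129865165087503 0.09784254554381332
[[0.6682 0.2318 0.08  ]
 [0.6399 0.0977 0.08  ]
 [0.4743 0.2759 0.08  ]]
left edge yaw -12.829176271210015 0.19881280790955552 far edge -101.89882738584298 0.13709780403489136
mould fill hole [0.55813825 0.1853509  0.08      ] [0.55828678 0.18519382 0.08      ]
w3 hole px 256.5722379603399 145.95467422096317 [  8  11  22  21 353]
w4 hole px 256.6347826086957 146.01159420289855 [  8  11  22  21 345]
w5 hole px 256.6501457725947 145.90962099125363 [  9  11  21  21 343]
```

```bash
python3 - <<'E'
from h import *
s=robot.read_state();P=robot.camera_params('wrist');p=s['tool_pos'];M=Ro.from_rotvec(s['orientation']).as_matrix()
print('cam in tool',(M.T@(ray(P,256,192)[0]-p)).round(4))
X=onz(P,256.6,145.95,p[2]-.0195);print('hole in tool',(M.T@(X-p)).round(4))
# plate edge ends in image for yaw in hand
for q in((195,79),(320,78),(201,240),(314,245)): print(q,(M.T@(onz(P,*q,p[2]-.0195)-p)).round(4))
E
```

```text
cam in tool [ 0.0717  0.0007 -0.152 ]
hole in tool [0.0519 0.0009 0.0195]
(195, 79) [ 0.0858 -0.0304  0.0195]
(320, 78) [0.0862 0.0332 0.0195]
(201, 240) [-0.0024 -0.0313  0.0195]
(314, 245) [-0.0056  0.0343  0.0195]
```

carry_out([
  [[0.5,-2,0,0],[0.5,-2.5,0,0],[0.5,-2.5,0,0],[0.5,-2.6,0,0],[0,0,1,0],[0,0,2,0],[0,0,2,0],[0,0,1.5,0],[0,0,0.5,0],[0,0,0,0],[0,0,0,0],[0,0,0,0],[0,0,0,0]],
])

```text
t: 9.17
tool_pos: [0.547, 0.1862, 0.1433]
orientation: [-3.123, 0.334, -0.004]
force: [0.1, 0.3, -2.0]
opening: 0.0178
```

```bash
python3 -c "
from h import *
snap('wrist','w6');rep(.546,.186,-12.2,.1315)
snap('side','s6');snap('scene','c6s')
a=load('w6')[0];b=load('s6')[0];
cs=[cv2.resize(a[110:190,210:310],None,fx=5,fy=5,interpolation=3),cv2.resize(b[220:300,150:250],None,fx=3,fy=5,interpolation=3)]
cv2.imwrite('pics/c8.png',np.hstack(cs)[:,:,::-1])"
```

```text
t 9.2167 pos [0.5469 0.1862 0.1431] yaw -12.2 tool shift cm [-0.09  0.04  1.16] roll -0.0 F [-0.3 -0.  -2.7] T [0.01 0.09 0.03] tilt 0.13 op 0.017976759417375157
```

View pics/c8.png

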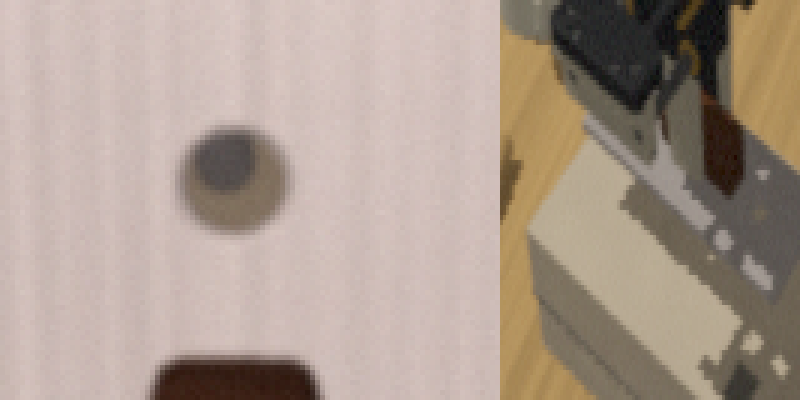

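View pics/s6.png

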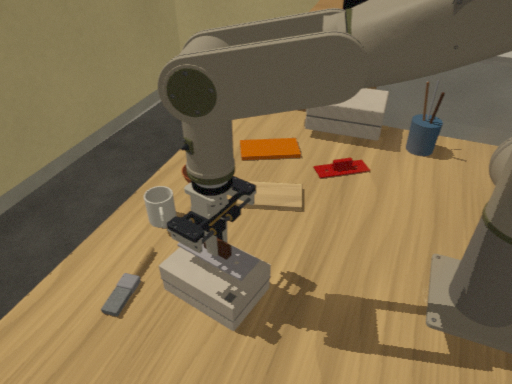

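```bash
cat >> h.py <<'E'
def servo(tip,hole,f,p,yaw):
    _,C=load(f); X=onz(C,*tip,.091); H=onz(C,*hole,p[2]-.0195); d=X-H
    a=np.radians(yaw); print('stud',X.round(4),'hole',H.round(4),'shift tool cm',(100*np.array([d[0]*np.cos(a)+d[1]*np.sin(a), d[0]*np.sin(a)-d[1]*np.cos(a)])).round(2))
E
python3 -c "
from h import *
servo((254.8,141.8),(256.9,145.9),'w6',[.5469,.1862,.1431],-12.2)"
```

```text
stud [0.5967 0.1757 0.091 ] hole [0.5975 0.1742 0.1236] shift tool cm [-0.11 -0.13]
```

carry_out([
  [[-0.11,-0.13,0.5,-0.2],[0,0,0.7,0],[0,0,0.5,0],[0,0,0.2,0],[0,0,0,0],[0,0,0,0],[0,0,0,0]],
])

```text
t: 9.9
tool_pos: [0.5454, 0.1876, 0.1228]
orientation: [-3.124, 0.328, -0.0]
force: [0.3, -0.0, -1.8]
opening: 0.0179
```

```bash
python3 -c "
from h import *
snap('wrist','w7');rep(.546,.186,-12.0,.1215)
snap('side','s7');snap('scene','c7s')
a=load('w7')[0];b=load('s7')[0];c=load('c7s')[0]
cs=[cv2.resize(a[120:180,220:290],None,fx=4,fy=6,interpolation=3),cv2.resize(b[240:300,180:250],None,fx=4,fy=6,interpolation=3),cv2.resize(c[85:145,270:330],None,fx=4,fy=6,interpolation=3)]
cv2.imwrite('pics/c9.png',np.hstack(cs)[:,:,::-1])"
```

```text
t 9.95 pos [0.5455 0.1876 0.1229] yaw -12.0 tool shift cm [0.08 0.15 0.14] roll -0.0 F [ 0.3  0.  -2. ] T [0.04 0.1  0.02] tilt 0.03 op 0.01777254950242787
```

View pics/c9.png

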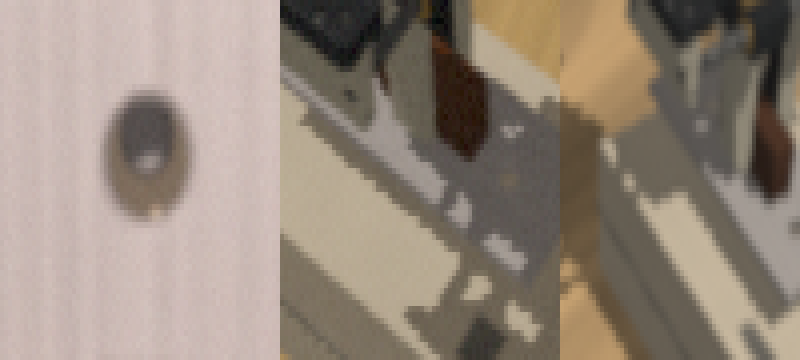

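```bash
python3 -c "
from h import *
servo((256.8,142.2),(256.75,146),'w7',[.5455,.1876,.1229],-12.0)
import numpy as np
a=load('s7')[0];cv2.imwrite('pics/c10.png',cv2.resize(a[250:290,215:275],None,fx=12,fy=12,interpolation=3)[:,:,::-1])
_,Q=load('s7')
# near hole and far-stud-mate predicted pixels
P=np.array([.5455,.1876]);t=np.radians(-12);X=np.array([np.cos(t),np.sin(t)])
Hn=P+X*(.0515-.1);print('near hole px',proj(Q,[*Hn,.1034]),'near stud tip px',proj(Q,[.5967-.1*np.cos(t),.1757-.1*np.sin(t),.092]))"
```

```text
stud [0.5966 0.1757 0.091 ] hole [0.5959 0.1759 0.1034] shift tool cm [0.07 0.01]
near hole px [236.89413846 268.98515185] near stud tip px [236.92849062 272.12917206]
```

View pics/c10.png

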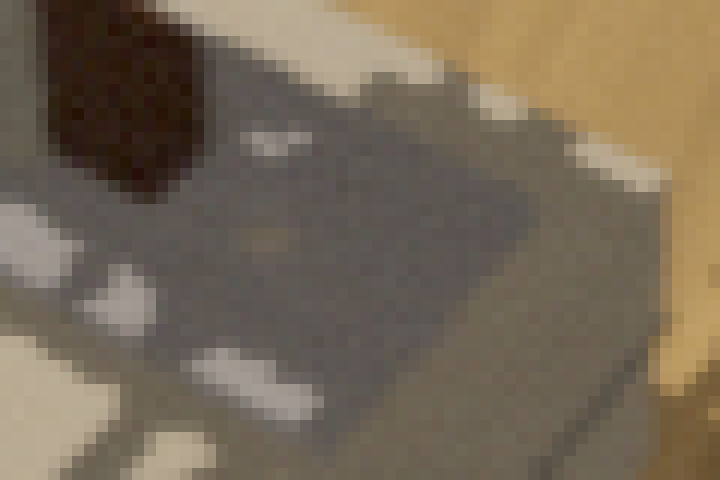

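carry_out([
  [[0.07,0,0,0],[0,0,0.2,0],[0,0,0.2,0],[0,0,0.2,0],[0,0,0,0],[0,0,0,0],[0,0,0,0]],
])

```text
t: 10.63
tool_pos: [0.5459, 0.1875, 0.1166]
orientation: [3.124, -0.328, -0.0]
force: [-0.4, -0.5, -1.8]
opening: 0.0178
```

carry_out([
  [[0,0,0.1,0],[0,0,0,0],[0,0,0,0]],
])

```text
t: 10.88
tool_pos: [0.546, 0.1874, 0.1156]
orientation: [3.124, -0.328, -0.0]
force: [0.1, 0.1, -1.1]
opening: 0.0178
```

carry_out([
  [[0,0,0.1,0],[0,0,0,0],[0,0,0,0]],
])

```text
t: 11.13
tool_pos: [0.5459, 0.1874, 0.1145]
orientation: [3.124, -0.328, -0.0]
force: [-0.3, 1.3, -2.3]
opening: 0.0181
```

```bash
python3 -c "
from h import *
snap('wrist','w8');rep(.546,.186,-12.0,.1215)
a=load('w8')[0]
cv2.imwrite('pics/c11.png',cv2.resize(a[120:180,220:290],None,fx=6,fy=6,interpolation=3)[:,:,::-1])"
```

```text
t 11.1833 pos [0.546  0.1875 0.1146] yaw -12.0 tool shift cm [ 0.03  0.14 -0.69] roll 0.0 F [ 0.4 -0.4 -1.5] T [0.11 0.13 0.01] tilt 0.0 op 0.017815340223380025
```

View pics/c11.png

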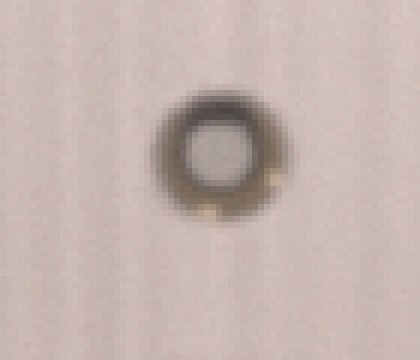

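carry_out([
  [[0,0,0.1,0],[0,0,0,0],[0,0,0,0]],
])

```text
t: 11.43
tool_pos: [0.5459, 0.1875, 0.1136]
orientation: [3.124, -0.328, -0.0]
force: [0.4, -0.8, -1.2]
opening: 0.0177
```

carry_out([
  [[0,0,0.1,0],[0,0,0,0],[0,0,0,0]],
])

```text
t: 11.68
tool_pos: [0.5459, 0.1874, 0.1125]
orientation: [3.124, -0.328, -0.0]
force: [-0.5, 0.6, -2.2]
opening: 0.0177
```

carry_out([
  [[0,0,0.1,0],[0,0,0,0],[0,0,0,0]],
])

```text
t: 11.93
tool_pos: [0.5459, 0.1874, 0.1115]
orientation: [3.124, -0.328, -0.0]
force: [-0.0, -0.0, -1.3]
opening: 0.0177
```

```bash
python3 -c "
from h import *
snap('wrist','w9');rep(.546,.186,-12.0,.1065)
a=load('w9')[0]
cv2.imwrite('pics/c12.png',cv2.resize(a[120:180,220:290],None,fx=6,fy=6,interpolation=3)[:,:,::-1])"
```

```text
t 11.9833 pos [0.5459 0.1874 0.1116] yaw -12.0 tool shift cm [0.04 0.14 0.51] roll -0.0 F [-0.2 -1.3 -2.3] T [ 0.07  0.14 -0.03] tilt 0.01 op 0.01763962452173274
```

View pics/c12.png

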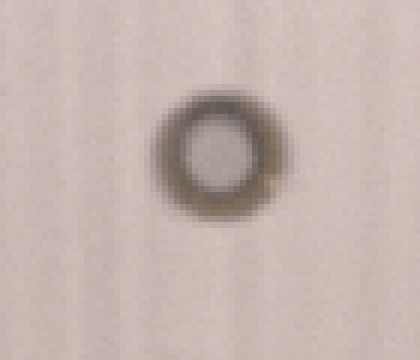

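carry_out([
  [[0,0,0.15,0],[0,0,0.1,0],[0,0,0,0],[0,0,0,0]],
])

```text
t: 12.32
tool_pos: [0.5459, 0.1874, 0.109]
orientation: [3.124, -0.328, -0.0]
force: [-0.3, -0.9, -1.9]
opening: 0.0174
```

carry_out([
  [[0,0,0.1,0],[0,0,0,0],[0,0,0,0]],
])

```text
t: 12.57
tool_pos: [0.5459, 0.1875, 0.1081]
orientation: [3.124, -0.328, -0.0]
force: [0.1, 1.1, -1.5]
opening: 0.0178
```

carry_out([
  [[0,0,0.05,0],[0,0,0,0],[0,0,0,0]],
])

```text
t: 12.82
tool_pos: [0.546, 0.1875, 0.1076]
orientation: [-3.124, 0.328, 0.0]
force: [0.4, -0.3, -1.4]
opening: 0.0178
```

carry_out([
  [[0,0,0.05,0],[0,0,0,0],[0,0,0,0]],
])

```text
t: 13.07
tool_pos: [0.546, 0.1874, 0.1071]
orientation: [3.124, -0.328, -0.0]
force: [-0.2, 0.8, -1.0]
opening: 0.0181
```

carry_out([
  [[0,0,0.05,0],[0,0,0,0],[0,0,0,0]],
])

```text
t: 13.32
tool_pos: [0.546, 0.1875, 0.1066]
orientation: [3.124, -0.328, -0.0]
force: [0.4, 0.4, -1.6]
opening: 0.0183
```

carry_out([
  [[0,0,0.05,0],[0,0,0,0],[0,0,0,0]],
])

```text
t: 13.57
tool_pos: [0.5459, 0.1874, 0.1061]
orientation: [3.124, -0.328, -0.0]
force: [0.1, 0.1, -2.0]
opening: 0.0177
```

carry_out([
  [[0,0,0.05,0],[0,0,0,0],[0,0,0,0]],
])

```text
t: 13.82
tool_pos: [0.546, 0.1875, 0.1056]
orientation: [3.124, -0.328, -0.0]
force: [0.7, 0.3, -2.0]
opening: 0.0174
```

carry_out([
  [[0,0,0.05,0],[0,0,0,0],[0,0,0,0]],
])

```text
t: 14.07
tool_pos: [0.546, 0.1875, 0.1056]
orientation: [-3.124, 0.328, -0.0]
force: [-4.0, -1.2, 3.9]
opening: 0.0177
```

carry_out([
  [[0,0,0.04,0],[0,0,0,0],[0,0,0,0]],
])

```text
t: 14.32
tool_pos: [0.5461, 0.1875, 0.1056]
orientation: [3.124, -0.328, 0.0]
force: [-4.7, -1.4, 7.6]
opening: 0.0181
```

```bash
python3 -c "
from h import *
snap('side','s9');snap('scene','c9s');rep(.546,.186,-12.0,.1065)
a=load('s9')[0];b=load('c9s')[0]
cv2.imwrite('pics/c13.png',np.hstack([cv2.resize(a[230:330,155:275],None,fx=3.2,fy=4,interpolation=3),cv2.resize(b[75:175,270:370],None,fx=4,fy=4,interpolation=3)])[:,:,::-1])"
```

```text
t 14.4167 pos [0.5461 0.1875 0.1056] yaw -12.0 tool shift cm [ 0.02  0.15 -0.09] roll 0.0 F [-4.6 -1.5  8.1] T [-0.21  1.04 -0.05] tilt 0.01 op 0.01765763537586282
```

View pics/c13.png

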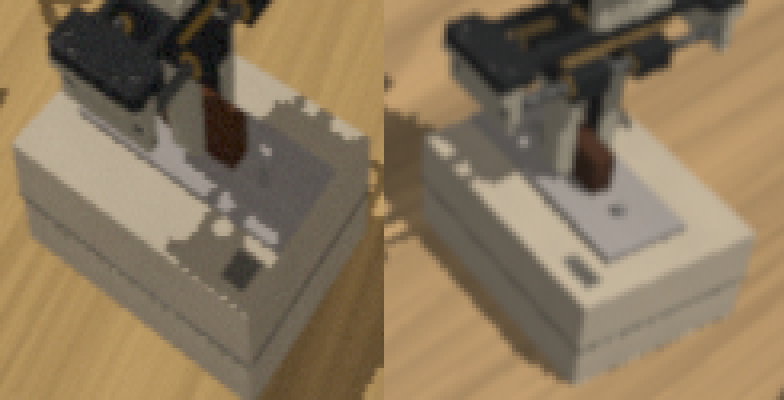

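carry_out([
  [[0,0,-0.07,0],[0,0,0,0],[0,0,0,0]],
])

```text
t: 14.67
tool_pos: [0.5462, 0.1875, 0.1056]
orientation: [-3.124, 0.328, -0.001]
force: [-1.6, -0.0, 2.8]
opening: 0.0176
```

carry_out([
  [[0,0,0,0],[0,0,0,0],[0,0,0,0],[0,0,0,0],[0,0,0,0],[0,0,0,0],[0,0,0,0],[0,0,0,0]],
], claw=6)

```text
t: 15.33
tool_pos: [0.546, 0.1875, 0.1054]
orientation: [3.124, -0.328, -0.0]
force: [0.2, -0.0, -0.1]
opening: 0.0595
```

carry_out([
  [[0,0,-0.5,0],[0,0,-1.5,0],[0,0,-3,0],[0,0,-3,0],[0,0,-3,0],[-2,2,-2,0],[-3,3,0,0],[-3,3,0,0],[-1,2,0,0],[0,0,0,0],[0,0,0,0],[0,0,0,0]],
])

```text
t: 16.33
tool_pos: [0.4391, 0.1094, 0.2361]
orientation: [-3.124, 0.329, -0.002]
force: [0.5, -0.0, -0.4]
opening: 0.0599
```

```bash
python3 -c "
from h import *
snap('wrist','w10');rep(.546,.186,-12.0,.1065)
snap('side','s10');snap('scene','c10s')
a=load('s10')[0];b=load('c10s')[0]
cv2.imwrite('pics/c14.png',np.hstack([cv2.resize(a[230:330,155:275],None,fx=3.2,fy=4,interpolation=3),cv2.resize(b[75:175,270:370],None,fx=4,fy=4,interpolation=3)])[:,:,::-1])"
```

```text
t 16.3833 pos [0.4392 0.1096 0.2359] yaw -12.0 tool shift cm [ 8.85 -9.69 12.95] roll 0.0 F [0.6 0.  0.8] T [0.08 0.09 0.05] tilt 0.06 op 0.0599711198376508
```

View pics/c14.png

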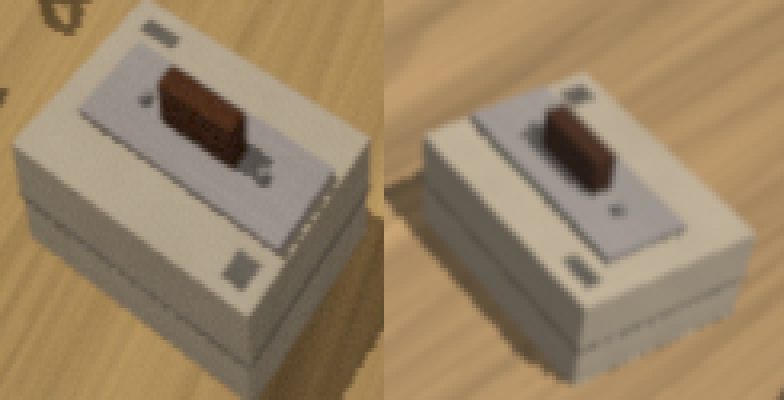

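View pics/w10.png

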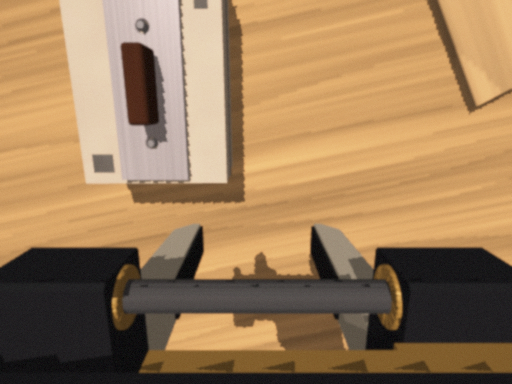

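```bash
python3 - <<'E'
from h import *
_,Q=load('s10');_,P=load('c10s')
f=lambda x,y:(155+x/3.2,230+y/4);g=lambda x,y:(270+(x-384)/4,75+y/4)
s=dict(A=(140,42),B=(335,172),C=(283,249),D=(80,108));c=dict(A=(607,261),B=(472,116),C=(553,88),D=(684,229))
T={k:tri([(Q,*f(*s[k])),(P,*g(*c[k]))]) for k in s}
for k in T: print(k,T[k].round(4))
m=sum(T.values())/4;print(m, 'len',np.linalg.norm(T['A']-T['B']))
E
python3 -c "
from h import *
a=load('w10')[0];b=load('s10')[0]
cv2.imwrite('pics/c15.png',np.hstack([cv2.resize(a[0:190,60:235],None,fx=2.3,fy=3,interpolation=3),cv2.resize(b[255:300,200:262],None,fx=6,fy=570/45,interpolation=3)])[:,:,::-1])"
```

```text
A [0.6226 0.1384 0.0847]
B [0.457  0.1754 0.0849]
C [0.4713 0.2382 0.0863]
D [0.6362 0.1994 0.0845]
[0.54678728 0.18783459 0.08506401] len 0.16977223867949692
```

View pics/c15.png

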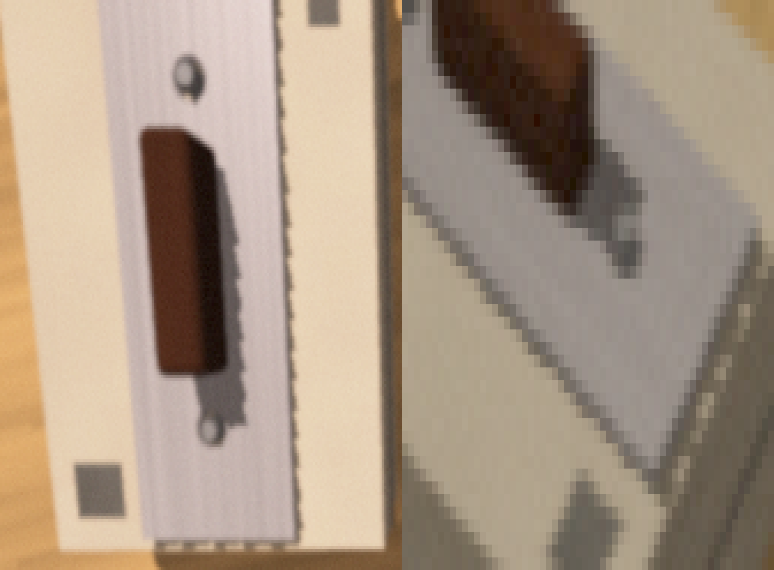

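```bash
python3 -c "
from h import *
robot.close_job()"
```

```text
the job is handed in; nothing more can be done
```

I fitted the cover plate on the mould, let go of it, and handed the job in after about 16 s. The hand-in gave no verdict.

**What I did:** I chose the grey plate with the dark handle on the plywood bat, not the red plate or the orange board. I gripped it by the handle, lifted it and turned it to the mould's direction. I lined it up by watching one stud tip through its hole in the wrist camera, then lowered it in small steps. It met no resistance until the feet touched, at the height I had worked out. The highest upward force I read there was about 8 N.

**Last checks:**
- **Studs:** one shows in each hole in the wrist view.
- **Flatness:** the plate's four top corners measured 84.5 to 86.3 mm high, against 87 mm expected. The spread is within the camera error of about 2 mm.
- **Position:** the plate's centre is about 10 mm from the mould's centre (18 mm allowed). It lies along the mould to within about 1°.
- **Contact:** the gripper was well clear of everything and the measured force was back to about zero. The arm never went near the mug, bowl or brush, though I did not measure them again.

**What disagreed:** the side and wrist cameras put the studs' midpoint up to 5 mm apart. The height I measured for the near stud's tip was also unreliable, at 82 mm instead of 92 mm. I relied on the view through the hole and the feel of the contact instead.

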